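# Put the solar lamps on charge

## Robot

A 6-joint arm with a two-finger parallel gripper is mounted at the origin on the work surface. World frame = base frame: x ahead of the robot, y to its left, z up, the work surface at z = 0. Lengths are in m, angles in rad, forces in N, time in s.
With the tool pointing down it reaches from about 0.25 to 0.775 m from the base axis. Payload 4 kg.
Tool frame: the origin (TCP) lies at the very end of the fingers, on their centre line; the grasp point (between the pads) lies 19 mm behind it (robot.hold_point_z is the distance from the TCP to the grasp point, in m); z points along the fingers, y is the line along which they close (so a half turn about z gives the same grasp; the last joint's range is limited). The gripper opens to 94 mm and grips with 3 to 60 N. Pads are 16 mm wide; open, the fingers measure 119 mm over their backs; the gripper's body (75 mm by 177 mm) begins 78 mm behind the grasp point.
Start: joints at [-1.319, 0.087, 1.371, -0, 1.684, -0.103], TCP at [0.191, -0.516, 0.185] pointing down, gripper open.
Joint ranges: [-3.1, 3.1], [-0.76, 2.03], [0.27, 2.55], [-1.08, 4.22], [0.17, 2.65], [-2.57, 2.57]. Speed limits (rad/s): [2.79, 2.79, 3.14, 3.14, 3.14, 3.14].

## Interface

Orientations are given as [roll, pitch, yaw] about the fixed x, y, z axes, in that order (R = Rz(yaw) Ry(pitch) Rx(roll)).
In Python, from bench import robot gives the robot as it stands.
- The arm moves only by the tool carry_out, never from a script. Its argument "steps" is a list of rows, each a list of 3 entries, a list of its own where there are three numbers: the shift along the tool's x, y, z in m, then the turn about the tool's z in units of 10 degrees (1.0 is 10 degrees), then the closure, from -1 (fully open) to 1 (shut). In form: [[[tx, ty, tz], roll, jaw], ...]. A call has 1 to 10 rows; each row is the pose to reach, as a shift and turn from the pose commanded when the call began, along the tool's axes at that moment; what a row does not reach only later rows make up. A row lasts 1/8 s, in which the tool goes at most 62.5 mm and 10.7 degrees, less where a joint would pass 70% of its speed; a pose out of reach is approached as far as the arm can. A call with a gripper value outside its range is refused whole. The fingers move at their own pace and stop on an object; the grip force is fixed at half the most. Time passes only in rows, so rows that repeat a pose let the fingers close. It gives the time, the measured TCP pose, the force, the opening and the grip force at its end, in the units of the state.
- robot.get_obs(): the state, without advancing time (a new reading comes with each control period).
- robot.snapshot(name): name is "scene" or "top" or "wrist"; returns a dict with "image" (480x640x3 uint8, red, green, blue), "z_map" (480x640 float32, m along the optical axis (not along the pixel's ray), 0 where there is no reading), "mtx" (3x3 intrinsics, pixels), "R" (3x3) and "t" (3): a world point X has camera coordinates R X + t. Camera axes: x right, y down, z forward; pixel columns grow to the right and rows downward; lengths in m; the calibration is good to about 2 mm. A picture is of the moment at which its call begins.
- robot.close_job(): hands the job in; it is judged then, once.
The state is a dict: "time": time; "joint_positions": joint angles; "qvel": joint speeds; "joint_torque": joint torques, N m; "tool_pos": TCP position; "ee_rot": TCP orientation; "wrist_force": force on the tool from outside, world axes, zero at the start; "wrist_torque": the same for the moment, N m; "width": finger opening in m; "finger_force": force on a finger pad.
Only numpy, scipy, OpenCV 4.12 (cv2) and the standard library are available. Lean on these libraries where they do the work, as an engineer would, in place of code of your own. Each camera call takes 0.05 s, during which the arm holds its last target. There are 200 camera calls.

## Task

Put the night's solar lamps on charge: take down every lamp that hangs on the lamp rail, sliding it up on its screw until the head stands in the wide end of the keyhole and then drawing it off without straining the screw, and stand each one flat in a bay of its own in the charging tray. When they all stand there, pick up the handset and, from in front of the control box and some 10 to 20 cm from it, hold it steady, pointed straight at the receiver dome, for two seconds to start the charge. Then lay the handset back on its mat; do not knock the jug or the steel cups about.

Things in the scene. Friction and masses are not known exactly. Their poses are not given: they have to be found in the camera images.
- lamp_0_center (a point): Small solar lamp, 157 mm high, 250 g, upright; point on its axis 78.5 mm above its underside. z up, -x front. Grey base 58 (x) by 62 (y) by 30 mm, white column, grey cap 52 mm square up to 99 mm, steel plate 40 wide up its back (x +29 to +33 mm). On top a black handle bar, 48 long in x, 14 wide in y, 14 high, 43 mm above the cap, its middle 71.5 mm above and 5 mm forward (-x) of this point. None if absent.
- lamp_0_keyhole (a point): Middle of the wide end (21 by 21 mm) of the keyhole in this lamp's back plate, 119.5 mm above its underside; above it a 9 mm slot runs 14 mm up. Hanging, the slot's top rests on a screw's 6 mm shank, 21.5 mm above this point: raise the lamp 21.5 mm (give or take 3) so that the 14 mm head stands in the wide end, then draw it 30 mm along the lamp's -x to be clear. None if absent.
- lamp_1_center (a point): Another lamp like lamp 0, same point and axes. None if absent.
- lamp_1_keyhole (a point): The wide end of this lamp's keyhole, as for lamp 0. None if absent.
- lamp_2_center (a point): Another lamp like lamp 0, same point and axes. None if absent.
- lamp_2_keyhole (a point): The wide end of this lamp's keyhole, as for lamp 0. None if absent.
- lamp_3_center (a point): Another lamp like lamp 0, same point and axes. None if absent.
- lamp_3_keyhole (a point): The wide end of this lamp's keyhole, as for lamp 0. None if absent.
- screw_0 (a point): Front of the head of a screw in the lamp rail, 163 mm above the shelf; its -x points straight out of the rail. Head 14 mm wide, 4 mm thick; shank 6 mm, 6.5 mm of it free between head and rail. Four screws, 82 mm apart along the rail's y; some are empty. A hanging lamp's underside is 22 mm above the shelf.
- screw_1 (a point): The next screw along the rail, like screw 0.
- screw_2 (a point): The next screw along the rail, like screw 0.
- screw_3 (a point): The next screw along the rail, like screw 0.
- rail: Fixed wooden lamp rail at the left, turned a little: two posts, a top batten (upper edge 178 mm above the shelf) and a lower batten, 360 mm long along its y, front face 11 mm to -x of its origin, which is on the shelf below the battens. Lamps hang on its -x side, facing the robot.
- bay_0 (a point): Middle of the floor of one of the four bays (two by two) of the fixed black charging tray; x and y along the bay's sides, bays 90 mm apart each way. Floor 8 mm above the shelf, 82 (x and y) mm inside, lips 8 mm above the floor, two brass contacts. A lamp standing flat in it, turned squarely any way round, has its centre point 86.5 mm above the shelf. Empty at the start.
- bay_1 (a point): Another bay of the tray, like bay 0.
- bay_2 (a point): Another bay of the tray, like bay 0.
- bay_3 (a point): Another bay of the tray, like bay 0.
- receiver (a point): The receiver: a small dark red dome, 28 mm wide, on top of the grey control box (180 mm wide, 85 mm deep, 124 mm high, fixed), 133 mm above the shelf. This point is its middle; -x points out of the box's front, level, the side from which it receives.
- handset_center (a point): Middle of the black handset, a bar 130 mm long (its x), 46 mm wide (y), 28 mm high (z), 140 g, lying on its mat; z up as it lies. It sends its code by itself from its +x end for as long as it is lifted off.
- handset_nose (a point): Middle of the handset's front end (66 mm to +x of its centre), with the dark red window; the beam leaves along its +x. Pale display at this end of the top, keys at the other.
- mat: The handset's woven mat, fixed, 200 mm (x) by 130 mm (y), 3 mm thick; origin at the middle of its underside. A handset lying on it has its centre 17 mm above the shelf.
- glass_jug: The glass jug, 110 mm wide, 205 mm high, standing behind the charging tray; origin at its foot. Leave it alone.
- steel_cup_a: A steel cup, 76 mm wide, 88 mm high; origin at its foot. Leave it alone.
- steel_cup_b: A steel cup, 76 mm wide, 88 mm high; origin at its foot. Leave it alone.
Not all that is in view belongs to the job. Of the things shaped like the part that bears handset_center, the black one is meant.

How it is judged:
On the way, in this order (a step that is already met when the one before it is completed fails the run):
1. every lamp that was on the rail stands flat in a bay of the charging tray, released ((horizontal distance between lamp_0_center and bay_0 below 0.02 m or horizontal distance between lamp_0_center and bay_1 below 0.02 m or horizontal distance between lamp_0_center and bay_2 below 0.02 m or horizontal distance between lamp_0_center and bay_3 below 0.02 m) and height (world z) of each of lamp_0_center, lamp_1_center, lamp_2_center, lamp_3_center below 0.0915 m and angle between each of lamp_0_center, lamp_1_center, lamp_2_center, lamp_3_center's own z axis and vertical below 0.1 rad and linear speed of each of lamp_0, lamp_1, lamp_2, lamp_3 below 0.03 m/s and contact force between the fingers and lamp_0 below 0.2 N and (horizontal distance between lamp_1_center and bay_0 below 0.02 m or horizontal distance between lamp_1_center and bay_1 below 0.02 m or horizontal distance between lamp_1_center and bay_2 below 0.02 m or horizontal distance between lamp_1_center and bay_3 below 0.02 m) and contact force between the fingers and lamp_1 below 0.2 N and (horizontal distance between lamp_2_center and bay_0 below 0.02 m or horizontal distance between lamp_2_center and bay_1 below 0.02 m or horizontal distance between lamp_2_center and bay_2 below 0.02 m or horizontal distance between lamp_2_center and bay_3 below 0.02 m) and contact force between the fingers and lamp_2 below 0.2 N and (horizontal distance between lamp_3_center and bay_0 below 0.02 m or horizontal distance between lamp_3_center and bay_1 below 0.02 m or horizontal distance between lamp_3_center and bay_2 below 0.02 m or horizontal distance between lamp_3_center and bay_3 below 0.02 m) and contact force between the fingers and lamp_3 below 0.2 N), for 0.3 s.
2. the handset is held steady, pointed at the receiver dome from in front, 5 to 27 cm from it, the beam passing within 22 mm of the dome's middle (x of receiver in the frame of handset_nose between 0.05 and 0.27 m and y of receiver in the frame of handset_nose between -0.022 and 0.022 m and z of receiver in the frame of handset_nose between -0.022 and 0.022 m and x of handset_nose in the frame of receiver below -0.04 m and linear speed of handset below 0.04 m/s), for 1.8 s.
At the end, for the whole second after the job is handed in: Every lamp stands upright (within 6 degrees), flat on the floor of a bay of the tray, at rest and released; the handset lies at rest and released on its mat, its middle within 65 mm of the mat's (all of step 1 and horizontal distance between handset_center and mat below 0.065 m and height (world z) of handset_center below 0.03 m and linear speed of handset below 0.03 m/s and contact force between the fingers and handset below 0.2 N); the robot touches nothing.
It fails at once if the jug or a steel cup is knocked over or pushed more than 6 cm (angle between any of glass_jug, steel_cup_a, steel_cup_b's own z axis and vertical above 0.6 rad or distance of any of glass_jug, steel_cup_a, steel_cup_b from where it was at the start of the episode above 0.06 m).
It fails at once if a lamp's screw is strained: the gripper forces a lamp against the rail or its screw with more than 45 N ((contact force between lamp_0 and rail above 45 N and contact force between the fingers and lamp_0 above 5 N) or (contact force between lamp_1 and rail above 45 N and contact force between the fingers and lamp_1 above 5 N) or (contact force between lamp_2 and rail above 45 N and contact force between the fingers and lamp_2 above 5 N) or (contact force between lamp_3 and rail above 45 N and contact force between the fingers and lamp_3 above 5 N)).
Of lamp_0, lamp_1, lamp_2, lamp_3 only 3 to 4 are there at a start; the rules pass over those that are not, and their reading is None.
At some moment in a run one of handset may be knocked a few centimetres aside while the robot is not near it.
Once in a run the grip may slacken for a moment while it holds something.
It also fails if it takes over 208 s, if anything falls off the work surface, if the arm or the gripper's body presses on something with over 40 N, if the wrist force passes 120 N, or if a joint passes its speed limit or range.

## Working session

There is one attempt and no reset: what is moved stays moved. The work goes in short steps, Python scripts to look and compute and a tool call to move; the robot and the scene stay as the last step left them, time stands still between calls to the robot, and variables do not carry over. Pictures are saved under pics/ and viewed, at most 14 in all, crops included, and the job is handed in when it is done.

Besides the shell and the picture viewer there is one more tool, called as a command line: name --argument value ..., lists and objects as JSON in quotes. carry_out: Moves the arm, as the interface text tells. Its arguments: {"type":"object","properties":{"steps":{"type":"array","items":{"type":"array"}}},"required":["steps"]}

```bash
mkdir -p pics; cat > h.py <<'E'
import numpy as np, cv2
from bench import robot
def snap(n,f=None):
    s=robot.snapshot(n)
    if f: cv2.imwrite('pics/'+f,s['image'][:,:,::-1])
    np.savez('/tmp/%s.npz'%n,**s)
    return s
def pt(s,u,v,r=1):
    z=s['z_map'][v-r:v+r+1,u-r:u+r+1]; z=np.median(z[z>0])
    c=np.linalg.inv(s['mtx'])@[u,v,1]*z
    return s['R'].T@(c-s['t'])
def cloud(s):
    h,w=s['z_map'].shape; U,V=np.meshgrid(np.arange(w),np.arange(h))
    c=np.stack([U,V,np.ones_like(U)],-1)@np.linalg.inv(s['mtx']).T*s['z_map'][...,None]
    return (c-s['t'])@s['R']
E
python3 - <<'E'
from h import *
np.set_printoptions(precision=3,suppress=True)
a=snap('top','top0.png');b=snap('scene','scene0.png')
for s in(a,b):print(s['mtx'],-s['R'].T@s['t'],s['R'])
print(robot.get_obs(), robot.hold_point_z)
E
```

```text
[[558.667   0.    322.461]
 [  0.    558.667 234.696]
 [  0.      0.      1.   ]] [ 0.312 -0.144  1.732] [[ 0.013 -1.     0.004]
 [-0.996 -0.014 -0.086]
 [ 0.086 -0.003 -0.996]]
[[553.685   0.    313.755]
 [  0.    553.685 244.585]
 [  0.      0.      1.   ]] [ 1.309 -0.889  1.291] [[ 0.666  0.746 -0.007]
 [ 0.528 -0.478 -0.702]
 [-0.527  0.464 -0.712]]
{'time': 0.1, 'joint_positions': array([-1.319,  0.088,  1.372,  0.   ,  1.684, -0.103]), 'qvel': array([-0.   , -0.001, -0.005, -0.   , -0.002, -0.001]), 'joint_torque': array([  0.003, -34.125, -30.33 ,   0.072,   0.03 ,  -0.   ]), 'tool_pos': array([ 0.191, -0.515,  0.184]), 'ee_rot': array([-3.14 , -0.   ,  0.355]), 'wrist_force': array([ 0.307, -0.44 , -0.092]), 'wrist_torque': array([ 0.004,  0.023, -0.01 ]), 'finger_force': 0.0, 'width': 0.09373202328854606} 0.0188
```

View pics/top0.png

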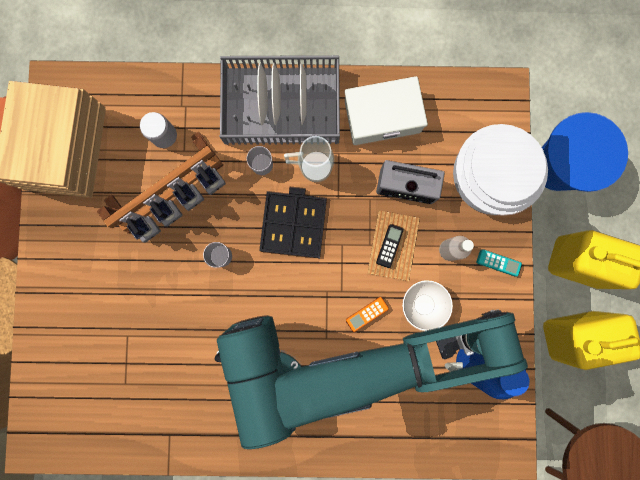

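View pics/scene0.png

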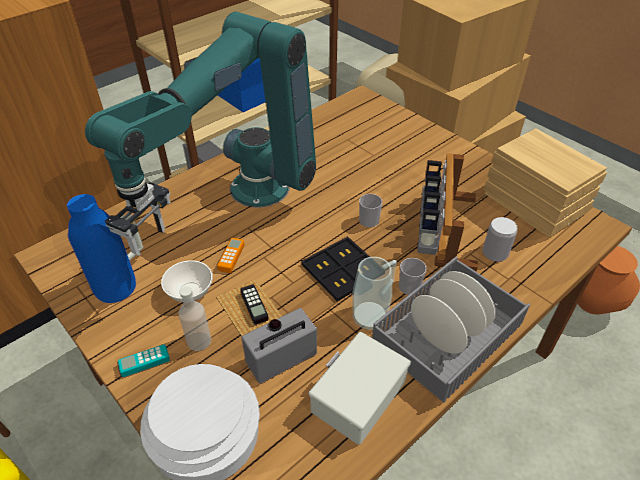

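The top view shows four hanging lamps (140,228)–(207,175), the tray at (294,224), the mat and black handset at (390,245), the receiver box at (411,183), the jug at (316,158), and cups at (259,158) and (216,255). I'll enlarge these.

```bash
python3 - <<'E'
from h import *
np.set_printoptions(precision=4,suppress=True)
a=np.load('/tmp/top.npz');im=a['image'][:,:,::-1]
c1=cv2.resize(im[125:255,90:250],None,fx=4,fy=4,interpolation=cv2.INTER_CUBIC)
c2=cv2.resize(im[150:290,250:450],None,fx=4,fy=4,interpolation=cv2.INTER_CUBIC)
cv2.imwrite('pics/c1.png',c1);cv2.imwrite('pics/c2.png',c2)
X=cloud(a)
# batten top: height 0.172-.184, brown
hsv=cv2.cvtColor(a['image'],cv2.COLOR_RGB2HSV).astype(int)
reg=np.zeros((480,640),bool);reg[125:255,90:250]=1
m=reg&(X[...,2]>.165)&(X[...,2]<.2)
br=m&(hsv[...,1]>110)
p=X[br];print('batten',len(p),p.mean(0));
c=p[:,:2].mean(0);u=np.linalg.svd(p[:,:2]-c)[2];print(u,np.degrees(np.arctan2(u[0,1],u[0,0])),((p[:,:2]-c)@u[0]).min(),((p[:,:2]-c)@u[0]).max(),((p[:,:2]-c)@u[1]).std())
bl=m&(hsv[...,1]<90)&(hsv[...,2]<90)
n,l,st,ce=cv2.connectedComponentsWithStats(bl.astype(np.uint8))
for i in range(1,n):
  if st[i,4]>8:print(st[i],ce[i],X[l==i].mean(0))
E
```

```text
batten 1317 [0.5812 0.3216 0.1765]
[[-0.6083  0.7937]
 [-0.7937 -0.6083]] 127.46566557667295 -0.18156488350126326 0.17909657109313248 0.013771733393185914
[197 167  14  15  83] [203.506  173.8313] [0.6139 0.1895 0.1769]
[174 184  13  16  88] [179.9545 191.0568] [0.564  0.2541 0.1768]
[150 201  14  16  91] [156.2637 208.3626] [0.5141 0.3187 0.1768]
[126 218  14  16  92] [132.4239 225.8696] [0.4639 0.3834 0.1765]
```

View pics/c1.png

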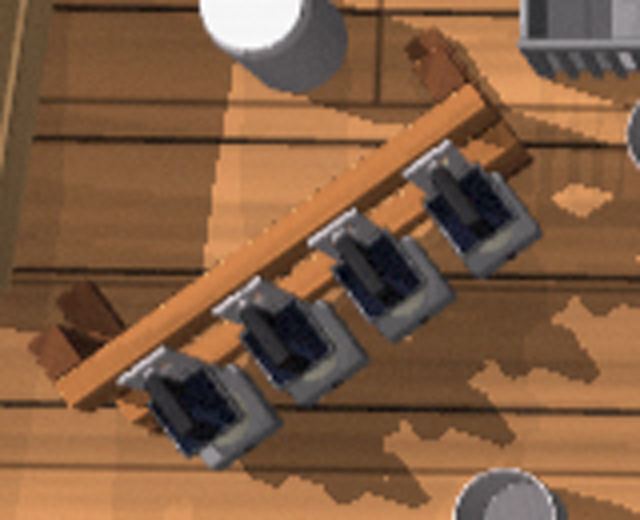

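View pics/c2.png

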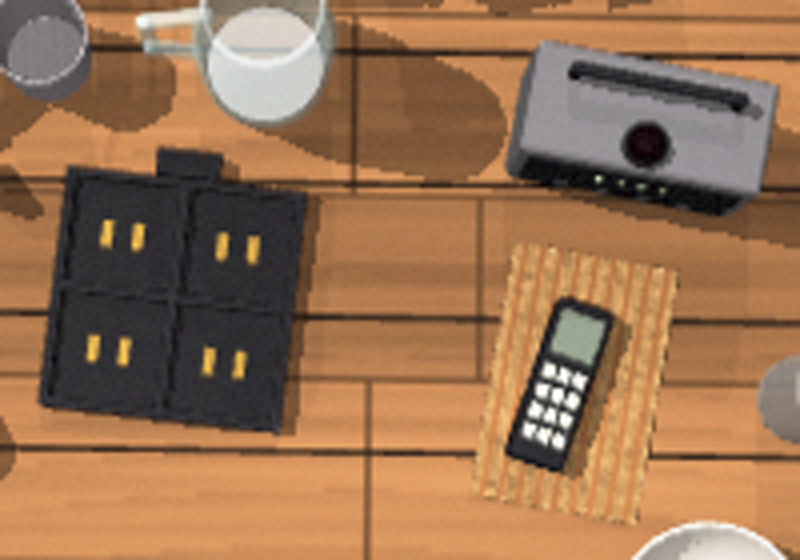

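```bash
cat >> h.py <<'E'
def ray(s,u,v,z):
    d=s['R'].T@np.linalg.inv(s['mtx'])@np.array([u,v,1.]); o=-s['R'].T@s['t']
    return o+d*(z-o[2])/d[2]
def proj(s,X):
    c=s['R']@np.asarray(X)+s['t']; p=s['mtx']@c; return p[:2]/p[2]
def togo(x,y,z,yaw):
    """shift in tool axes and turn units from current commanded~measured pose"""
    o=robot.get_obs(); from scipy.spatial.transform import Rotation as Ro
    M=Ro.from_euler('xyz',o['ee_rot']).as_matrix()
    d=M.T@(np.array([x,y,z])-o['tool_pos']); dy=(yaw-o['ee_rot'][2]+np.pi)%(2*np.pi)-np.pi
    print('shift',d.round(4),'turn',round(-np.degrees(dy)/10,3),'pose',o['tool_pos'].round(4),o['ee_rot'].round(4),o['time'])
E
python3 - <<'E'
from h import *
np.set_printoptions(precision=4,suppress=True)
a=np.load('/tmp/top.npz');b=np.load('/tmp/scene.npz')
f=lambda x,y:(250+x/4,150+y/4)
print('bays')
for q in[(122,235),(238,248),(108,350),(224,363)]:
  w=ray(a,*f(*q),.008);print(w,pt(a,*[int(round(k)) for k in f(*q)])[2],'scene px',proj(b,w))
print('traycorners',[ray(a,*f(*q),.016)[:2] for q in[(68,167),(308,195),(40,403),(278,432)]])
print('mat',[ray(a,*f(*q),.003)[:2] for q in[(512,243),(677,270),(637,523),(475,495)]])
print('hs',[ray(a,*f(*q),.031)[:2] for q in[(564,297),(613,312),(558,470),(508,452)]])
d=ray(a,*f(646,143),.133);print('dome',d,pt(a,411,186),'scene',proj(b,d), pt(b,275,325))
print('boxtop',[ray(a,*f(*q),.124)[:2] for q in[(545,40),(778,85),(728,213),(508,178)]])
X=cloud(a);X2=cloud(b)
print('jug',pt(a,316,148)); 
hsv=cv2.cvtColor(b['image'],cv2.COLOR_RGB2HSV)
m=(hsv[...,0]>105)&(hsv[...,0]<125)&(hsv[...,1]>180);m[:,150:]=0
p=X2[m];print('bottle',p.min(0),p.max(0))
togo(.45,.1,.32,.654)
E
```

```text
bays
[ 0.5402 -0.0169  0.008 ] 0.006479973878245275 scene px [361.3585 269.4964]
[ 0.5313 -0.1072  0.008 ] 0.009724633348822773 scene px [338.3408 282.6779]
[ 0.4504 -0.0078  0.008 ] 0.006267361520658023 scene px [343.4196 252.6387]
[ 0.4416 -0.0977  0.008 ] 0.005786561503404737 scene px [320.8099 265.017 ]
traycorners [array([0.5917, 0.0255]), array([ 0.5724, -0.1609]), array([0.4082, 0.0429]), array([ 0.3884, -0.1402])]
mat [array([ 0.5388, -0.3206]), array([ 0.5194, -0.4493]), array([ 0.3225, -0.4181]), array([ 0.3424, -0.2929])]
hs [array([ 0.494 , -0.3577]), array([ 0.483 , -0.3953]), array([ 0.3617, -0.3535]), array([ 0.3749, -0.3154])]
dome [ 0.596 -0.404  0.133] [ 0.5937 -0.4011  0.1419] scene [273.2289 323.9716] [ 0.6063 -0.4058  0.1406]
boxtop [array([ 0.6727, -0.3316]), array([ 0.6418, -0.5019]), array([ 0.547, -0.465]), array([ 0.5705, -0.3051])]
jug [ 0.7248 -0.1249  0.0453]
bottle [-0.6613 -1.0008 -0.7561] [ 1.3089 -0.5127  1.2905]
shift [ 0.4567 -0.4872 -0.1352] turn -1.715 pose [ 0.1909 -0.5152  0.1837] [-3.1396 -0.0002  0.3548] 0.1
```

carry_out --steps '[[[0,0,-0.06],0,0],[[0,0,-0.12],0,0],[[0,0,-0.14],0,0],[[0.08,-0.06,-0.14],-0.5,0],[[0.14,-0.1,-0.14],-1,0],[[0.2,-0.15,-0.14],-1.7,0],[[0.25,-0.2,-0.14],-1.7,0],[[0.3,-0.25,-0.14],-1.7,0],[[0.34,-0.3,-0.14],-1.7,0],[[0.38,-0.35,-0.14],-1.7,0]]'

```text
time: 1.35
tool_pos: [0.3973, -0.1295, 0.3243]
ee_rot: [-3.141, 0.0, 0.651]
wrist_force: [1.4, -0.3, 1.5]
width: 0.047
finger_force: 0.0
```

```bash
python3 - <<'E'
from h import *
togo(.585,.168,.29,.654)
E
```

```text
shift [ 0.3297 -0.1228  0.0342] turn -0.016 pose [ 0.3973 -0.1295  0.3243] [-3.1413e+00  2.0000e-04  6.5120e-01] 1.35
```

carry_out --steps '[[[0.05,-0.02,0],0,0],[[0.11,-0.04,0.01],0,0],[[0.16,-0.06,0.02],0,0],[[0.22,-0.08,0.03],0,0],[[0.27,-0.1,0.034],0,0],[[0.32,-0.12,0.034],0,0],[[0.33,-0.123,0.034],0,0],[[0.33,-0.123,0.034],0,0]]'

```text
time: 2.35
tool_pos: [0.5847, 0.1664, 0.2898]
ee_rot: [-3.141, 0.002, 0.652]
wrist_force: [-0.7, -0.4, 0.4]
width: 0.0474
finger_force: 0.0
```

```bash
python3 - <<'E'
from h import *
np.set_printoptions(precision=4,suppress=True)
w=snap('wrist','w1.png')
print(-w['R'].T@w['t'],w['R'],w['mtx'][0])
o=robot.get_obs();print(o['tool_pos'],o['ee_rot'])
E
```

```text
[0.6522 0.2178 0.4892] [[ 0.6058 -0.7956 -0.0001]
 [-0.7617 -0.5801  0.2885]
 [-0.2296 -0.1747 -0.9575]] [354.0988   0.     318.7086]
[0.5845 0.1656 0.2906] [3.1414 0.0011 0.651 ]
```

View pics/w1.png

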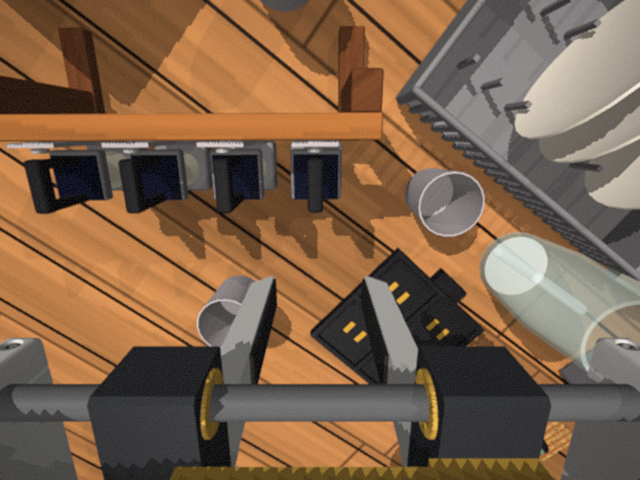

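The wrist view shows all four handle bars: lamp 0 at (315,183), then (227,183), (132,183) and (42,185). The batten runs along v≈127.

```bash
python3 - <<'E'
from h import *
np.set_printoptions(precision=4,suppress=True)
w=np.load('/tmp/wrist.npz');X=cloud(w)
hsv=cv2.cvtColor(w['image'],cv2.COLOR_RGB2HSV)
reg=np.zeros((480,640),bool);reg[140:225,:400]=1
m=reg&(X[...,2]>.172)&(X[...,2]<.19)&(hsv[...,2]<90)
n,l,st,ce=cv2.connectedComponentsWithStats(m.astype(np.uint8))
for i in range(1,n):
  if st[i,4]>60:
    p=X[l==i];r=cv2.minAreaRect((p[:,:2]*1e3).astype(np.float32));print(st[i],p.mean(0),r)
reg[:]=0;reg[105:142,:380]=1
m=reg&(X[...,2]>.173)&(X[...,2]<.19)
p=X[m];r=cv2.minAreaRect((p[:,:2]*1e3).astype(np.float32));print('batten',p.mean(0),r)
for v in range(143,216,6):print(v,X[v,314],X[v,318])
E
```

```text
[118 159  26  54 924] [0.5164 0.3226 0.1772] ((514.91455078125, 323.08721923828125), (46.752662658691406, 14.648594856262207), 37.36565017700195)
[213 159  20  54 885] [0.5655 0.2581 0.1775] ((564.4198608398438, 258.25457763671875), (46.94129180908203, 14.367980003356934), 37.57026672363281)
[307 158  16  55 843] [0.6147 0.1938 0.1777] ((613.9022216796875, 193.51687622070312), (47.6981086730957, 13.465936660766602), 37.42173767089844)
[ 23 160  30  53 959] [0.4668 0.3871 0.1769] ((465.1264343261719, 387.58074951171875), (46.388038635253906, 14.071542739868164), 37.2034912109375)
batten [0.5921 0.3046 0.1776] ((590.0621948242188, 310.010986328125), (27.587696075439453, 323.7350769042969), 38.02657699584961)
143 [0.6428 0.2158 0.1744] [0.6449 0.2131 0.1737]
149 [0.6386 0.2128 0.1697] [0.6408 0.21   0.1692]
155 [0.6319 0.2084 0.1216] [0.6345 0.2053 0.1235]
161 [0.6309 0.2068 0.1768] [0.6331 0.2041 0.1785]
167 [0.627  0.2038 0.1784] [0.629  0.201  0.1774]
173 [0.623  0.2007 0.179 ] [0.625  0.1979 0.1781]
179 [0.6188 0.1976 0.1786] [0.6209 0.1948 0.1785]
185 [0.6146 0.1945 0.1785] [0.6167 0.1917 0.1786]
191 [0.6104 0.1913 0.1785] [0.6124 0.1884 0.1777]
197 [0.6061 0.1881 0.1784] [0.608  0.185  0.1764]
203 [0.6018 0.1848 0.1781] [0.6039 0.1819 0.1778]
209 [0.5972 0.1813 0.1765] [0.5995 0.1786 0.1774]
215 [0.5595 0.1556 0.001 ] [ 0.5626  0.1509 -0.0007]
```

```bash
python3 - <<'E'
from h import *
togo(.614,.1932,.153,.6525)
E
```

```text
shift [ 0.0403 -0.0041  0.1375] turn -0.009 pose [0.5845 0.1656 0.2906] [3.1414e+00 1.1000e-03 6.5100e-01] 2.4
```

carry_out --steps '[[[0.04,-0.004,0.03],0,0],[[0.04,-0.004,0.07],0,0],[[0.04,-0.004,0.11],0,0],[[0.04,-0.004,0.137],0,0],[[0.04,-0.004,0.137],0,0],[[0.04,-0.004,0.137],0,0]]'

```text
time: 3.15
tool_pos: [0.6148, 0.1929, 0.1561]
ee_rot: [3.14, -0.003, 0.65]
wrist_force: [-0.1, -0.0, 0.6]
width: 0.0469
finger_force: 0.0
```

```bash
python3 - <<'E'
from h import *
np.set_printoptions(precision=4,suppress=True)
w=snap('wrist','w2.png');X=cloud(w)
m=(X[...,2]>.172)&(X[...,2]<.19)&(w['image'].max(-1)<70)
n,l,st,ce=cv2.connectedComponentsWithStats(m.astype(np.uint8))
for i in range(1,n):
  if st[i,4]>200:
    p=X[l==i];print(st[i],p.mean(0))
togo(.614,.1932,.153,.6525)
E
```

```text
[ 153  251   37   81 2124] [0.5669 0.2584 0.1772]
[ 305  250   26   81 1944] [0.6159 0.1948 0.1776]
[   0  252   49   80 2400] [0.5177 0.3228 0.1769]
shift [-0.001  -0.0007  0.0036] turn -0.012 pose [0.6152 0.1932 0.1566] [ 3.1396 -0.0039  0.6505] 3.2
```

View pics/w2.png

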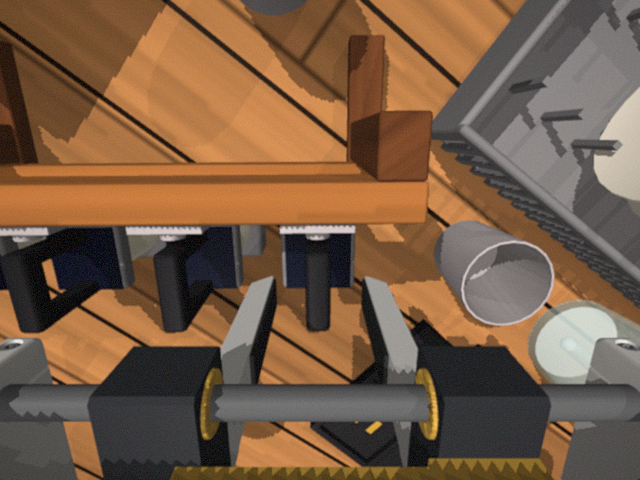

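The handle (317, 240–330) sits centred between the fingers (272/367). I'll close.

carry_out --steps '[[[0,0,0.003],0,0.4],[[0,0,0.003],0,0.6],[[0,0,0.003],0,0.8],[[0,0,0.003],0,1],[[0,0,0.003],0,1],[[0,0,0.003],0,1]]'

```text
time: 3.95
tool_pos: [0.6142, 0.1937, 0.1508]
ee_rot: [3.141, 0.0, 0.651]
wrist_force: [0.5, -1.1, 0.1]
width: 0.0137
finger_force: 30.0
```

carry_out --steps '[[[0,0,-0.006],0,1],[[0,0,-0.012],0,1],[[0,0,-0.017],0,1],[[0,0,-0.0215],0,1],[[0,0,-0.0215],0,1],[[0,0,-0.0215],0,1]]'

```text
time: 4.7
tool_pos: [0.6141, 0.1938, 0.1721]
ee_rot: [-3.142, 0.0, 0.652]
wrist_force: [0.3, -0.2, -2.8]
width: 0.0134
finger_force: 30.0
```

```bash
python3 - <<'E'
from h import *
np.set_printoptions(precision=4,suppress=True)
w=snap('wrist');X=cloud(w)
m=(X[...,2]>.172)&(X[...,2]<.21)&(w['image'].max(-1)<70)
n,l,st,ce=cv2.connectedComponentsWithStats(m.astype(np.uint8))
for i in range(1,n):
  if st[i,4]>200:
    p=X[l==i];print(st[i],p.mean(0))
o=robot.get_obs();print(o['tool_pos'],o['wrist_force'],o['width'],o['finger_force'])
E
```

```text
[  26  243   44   75 2038] [0.5174 0.3227 0.1769]
[ 167  242   34   76 1810] [0.5668 0.2585 0.1773]
[ 303  243   32   93 2363] [0.6173 0.1965 0.1973]
[0.614  0.1938 0.1719] [ 0.2741 -0.3811 -2.827 ] 0.013357197812785212 29.9987930059433
```

carry_out --steps '[[[-0.01,0,0],0,1],[[-0.02,0,0],0,1],[[-0.03,0,0],0,1],[[-0.045,0,0],0,1],[[-0.06,0,0],0,1],[[-0.07,0,-0.04],0,1],[[-0.07,0,-0.08],0,1],[[-0.07,0,-0.08],0,1]]'

```text
time: 5.75
tool_pos: [0.5601, 0.1513, 0.257]
ee_rot: [3.137, -0.009, 0.651]
wrist_force: [1.6, -0.4, -2.3]
width: 0.0134
finger_force: 30.0
```

```bash
python3 - <<'E'
from h import *
o=robot.get_obs();print(o['wrist_force'],o['width'],o['finger_force'])
for b in[(.5402,-.0169),(.5313,-.1072),(.4504,-.0078),(.4416,-.0977)]:
  c,s=np.cos(-.103),np.sin(-.103)
  togo(b[0]-.005*c,b[1]-.005*s,.25,-.103)
E
```

```text
[ 1.58165801 -0.36842857 -2.29147976] 0.013429007194004933 29.99785602092743
shift [-0.1215  0.1182  0.0065] turn 4.321 pose [0.5601 0.1513 0.257 ] [ 3.1368 -0.0088  0.6512] 5.75
shift [-0.1833  0.1847  0.0063] turn 4.321 pose [0.5601 0.1513 0.257 ] [ 3.1368 -0.0088  0.6512] 5.75
shift [-0.1874  0.0566  0.0057] turn 4.321 pose [0.5601 0.1513 0.257 ] [ 3.1368 -0.0088  0.6512] 5.75
shift [-0.2489  0.1228  0.0054] turn 4.321 pose [0.5601 0.1513 0.257 ] [ 3.1368 -0.0088  0.6512] 5.75
```

carry_out --steps '[[[-0.03,0.03,0],0.8,1],[[-0.055,0.053,0],1.6,1],[[-0.08,0.077,0],2.4,1],[[-0.1,0.097,0],3.2,1],[[-0.115,0.112,0.01],4,1],[[-0.1215,0.118,0.02],4.32,1],[[-0.1215,0.118,0.03],4.32,1],[[-0.1215,0.118,0.04],4.32,1],[[-0.1215,0.118,0.04],4.32,1]]'

```text
time: 6.88
tool_pos: [0.5326, -0.0155, 0.2104]
ee_rot: [-3.141, 0.003, -0.101]
wrist_force: [-0.9, -0.3, -3.1]
width: 0.0134
finger_force: 30.0
```

```bash
python3 - <<'E'
from h import *
np.set_printoptions(precision=4,suppress=True)
w=snap('wrist','w3.png');X=cloud(w);o=robot.get_obs();print(o['tool_pos'],o['ee_rot'],o['width'],o['wrist_force'])
E
```

```text
[ 0.5331 -0.0156  0.2115] [-3.1415  0.0014 -0.1013] 0.013425339067235571 [ 0.1568  0.0131 -2.9757]
```

View pics/w3.png

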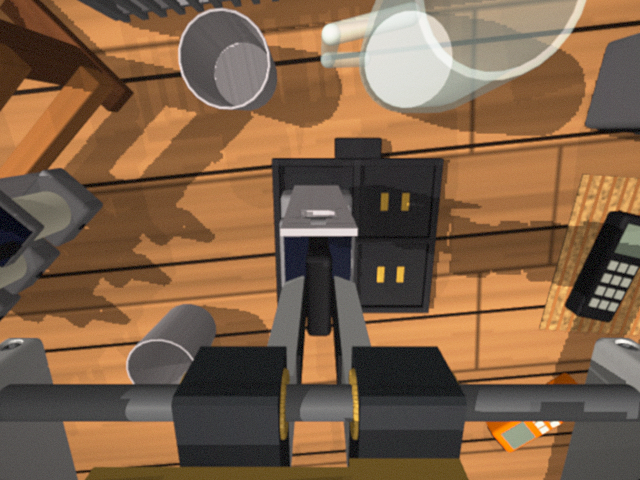

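Lamp 0 hangs squarely over the back-left bay. The contacts of the right-hand bays show at (394.5,203) and (390.5,274), so I'll check the tray from here.

```bash
python3 - <<'E'
from h import *
np.set_printoptions(precision=4,suppress=True)
w=np.load('/tmp/wrist.npz')
for q in[(394.5,203),(390.5,274)]:print(ray(w,*q,.008),pt(w,int(q[0]),int(q[1]),2))
for q in[(273,160),(443,158),(430,312)]:print(ray(w,*q,.016))
togo(.5402-.005,-.0169+.0005,.141+.001,-.103)
E
```

```text
[ 0.5306 -0.1023  0.008 ] [ 0.5307 -0.1018  0.0078]
[ 0.4431 -0.0939  0.008 ] [ 0.4431 -0.0934  0.0076]
[0.5933 0.0288 0.016 ]
[ 0.5766 -0.1552  0.016 ]
[ 0.3909 -0.1389  0.016 ]
shift [0.0023 0.0006 0.0695] turn 0.01 pose [ 0.5331 -0.0156  0.2115] [-3.1415  0.0014 -0.1013] 6.925
```

carry_out --steps '[[[0.002,-0.003,0.02],0,1],[[0.002,-0.003,0.04],0,1],[[0.002,-0.003,0.055],0,1],[[0.002,-0.003,0.064],0,1],[[0.002,-0.003,0.07],0,1],[[0.002,-0.003,0.073],0,1],[[0.002,-0.003,0.0735],0,1],[[0.002,-0.003,0.0735],0,1]]'

```text
time: 7.92
tool_pos: [0.5361, -0.0134, 0.1393]
ee_rot: [3.141, -0.001, -0.103]
wrist_force: [0.5, -1.0, -2.5]
width: 0.0135
finger_force: 30.0
```

carry_out --steps '[[[0,0,0.001],0,1],[[0,0,0.002],0,1],[[0,0,0.0025],0,1],[[0,0,0.0025],0,1]]'

```text
time: 8.43
tool_pos: [0.5364, -0.0136, 0.138]
ee_rot: [3.141, -0.003, -0.103]
wrist_force: [-1.9, -0.0, 6.2]
width: 0.0136
finger_force: 30.0
```

carry_out --steps '[[[0,0,0.0015],0,0.5],[[0,0,0.0015],0,0],[[0,0,0.0015],0,0],[[0,0,0.0015],0,0],[[0,0,-0.04],0,0],[[0,0,-0.1],0,0],[[0,0,-0.15],0,0],[[0,0,-0.15],0,0]]'

```text
time: 9.43
tool_pos: [0.5378, -0.0136, 0.2921]
ee_rot: [3.141, -0.011, -0.102]
wrist_force: [-0.3, 0.9, 0.7]
width: 0.0471
finger_force: 0.0
```

```bash
python3 - <<'E'
from h import *
np.set_printoptions(precision=4,suppress=True)
w=snap('wrist');X=cloud(w)
m=(X[...,2]>.155)&(X[...,2]<.185)&(w['image'].max(-1)<70)
n,l,st,ce=cv2.connectedComponentsWithStats(m.astype(np.uint8))
for i in range(1,n):
  if st[i,4]>200:
    p=X[l==i];r=cv2.minAreaRect((p[:,:2]*1e3).astype(np.float32));print(st[i],p.mean(0),r)
togo(.5645,.2587,.250,.6525)
E
```

```text
[ 22  35  50  36 397] [0.7097 0.1961 0.1661] ((708.990478515625, 195.43479919433594), (35.06317901611328, 2.133009910583496), 36.94192123413086)
[312 205  15  49 704] [ 0.5361 -0.0132  0.1641] ((534.8456420898438, -13.206122398376465), (13.662014961242676, 46.673858642578125), 83.80233764648438)
[   0  206   64   48 1336] [0.5654 0.2548 0.1734] ((566.5275268554688, 259.3085021972656), (53.282325744628906, 15.57965087890625), 37.555912017822266)
shift [-0.0004 -0.2736  0.0387] turn -4.325 pose [ 0.5368 -0.0135  0.2887] [ 3.1414 -0.0052 -0.1024] 9.475
```

carry_out --steps '[[[0,-0.05,0],-0.9,0],[[0,-0.1,0],-1.8,0],[[0,-0.15,0],-2.7,0],[[0,-0.2,0.01],-3.6,0],[[0,-0.25,0.02],-4.325,0],[[0,-0.2736,0.038],-4.325,0],[[0,-0.2736,0.038],-4.325,0],[[0,-0.2736,0.038],-4.325,0]]'

```text
time: 10.48
tool_pos: [0.5638, 0.2572, 0.2479]
ee_rot: [3.141, 0.001, 0.65]
wrist_force: [-0.0, -1.1, 0.6]
width: 0.0468
finger_force: 0.0
```

```bash
cat >> h.py <<'E'
def handles(lo=.155,hi=.21):
    w=snap('wrist');X=cloud(w)
    m=(X[...,2]>lo)&(X[...,2]<hi)&(w['image'].max(-1)<70)
    n,l,st,ce=cv2.connectedComponentsWithStats(m.astype(np.uint8))
    for i in range(1,n):
      if st[i,4]>200:
        p=X[l==i];r=cv2.minAreaRect((p[:,:2]*1e3).astype(np.float32));print(st[i],p.mean(0).round(4),np.round(r[0],1),np.round(r[1],1),round(r[2],1))
E
python3 - <<'E'
from h import *
handles(.165)
togo(.5645,.2587,.152,.6525)
E
```

```text
[461 118  11  44 231] [0.6952 0.2179 0.1705] [693.9 217.2] [31.6  1.7] 37.7
[ 50 120  19  46 495] [0.5078 0.4598 0.1711] [507.7 459.6] [32.5  2.8] 38.1
[309 211  18  59 979] [0.566  0.2599 0.1774] [564.3 258.7] [47.  13.7] 37.5
[ 101  213   32   57 1247] [0.4675 0.3871 0.1757] [465.6 387.7] [46.2 13.3] 37.8
[ 205  212   25   58 1104] [0.517  0.3233 0.1765] [514.8 323.3] [46.8 13.9] 38.2
shift [ 0.0012 -0.0011  0.0968] turn -0.016 pose [0.5641 0.2571 0.2488] [ 3.1407e+00 -3.0000e-04  6.4970e-01] 10.525
```

Well placed, so down and close.

carry_out --steps '[[[0.001,-0.001,0.05],0,0],[[0.001,-0.001,0.085],0,0],[[0.001,-0.001,0.097],0,0],[[0.001,-0.001,0.097],0,0.4],[[0.001,-0.001,0.097],0,0.6],[[0.001,-0.001,0.097],0,0.8],[[0.001,-0.001,0.097],0,1],[[0.001,-0.001,0.097],0,1],[[0.001,-0.001,0.097],0,1]]'

```text
time: 11.65
tool_pos: [0.5644, 0.2605, 0.1525]
ee_rot: [3.141, -0.002, 0.653]
wrist_force: [-0.3, -0.4, 4.3]
width: 0.0136
finger_force: 30.0
```

carry_out --steps '[[[0,0,-0.006],0,1],[[0,0,-0.012],0,1],[[0,0,-0.017],0,1],[[0,0,-0.0215],0,1],[[0,0,-0.0215],0,1],[[0,0,-0.0215],0,1]]'

```text
time: 12.4
tool_pos: [0.5638, 0.2601, 0.1726]
ee_rot: [-3.142, 0.0, 0.652]
wrist_force: [-0.3, 0.6, -3.3]
width: 0.0134
finger_force: 29.9
```

```bash
python3 - <<'E'
from h import *
handles(.165)
o=robot.get_obs();print(o['tool_pos'],o['wrist_force'],o['width'],o['finger_force'])
E
```

```text
[515 115  21  62 651] [0.6948 0.2176 0.1708] [694.1 217.1] [32.1  2.5] 36.0
[  30  241   48   78 2502] [0.4678 0.3868 0.1753] [465.4 387.5] [47.1 14.4] 37.1
[ 170  241   35   78 2008] [0.5175 0.3231 0.1763] [514.8 322.6] [47.6 13.7] 38.2
[ 303  242   32   94 2366] [0.5664 0.2624 0.1954] [563.1 259.4] [46.9 15.8] 38.7
[0.5637482  0.26011965 0.17248446] [-1.88356872e-01  1.83410247e-03 -2.27664959e+00] 0.01405410245236072 29.93810087442398
```

carry_out --steps '[[[-0.01,0,0],0,1],[[-0.02,0,0],0,1],[[-0.03,0,0],0,1],[[-0.045,0,0],0,1],[[-0.06,0,0],0,1],[[-0.07,0,-0.04],0,1],[[-0.07,0,-0.08],0,1],[[-0.07,0,-0.08],0,1]]'

```text
time: 13.45
tool_pos: [0.5096, 0.2179, 0.2572]
ee_rot: [3.138, -0.009, 0.652]
wrist_force: [0.9, 0.9, -2.1]
width: 0.0135
finger_force: 29.9
```

```bash
python3 - <<'E'
from h import *
handles(.2,.32)
o=robot.get_obs();print(o['tool_pos'],o['wrist_force'],o['width'],o['finger_force'])
for b in[(.531,-.1025),(.4515,-.004),(.4425,-.0935)]:
  togo(b[0]-.005,b[1]+.0005,.22,-.103)
E
```

```text
[ 287  238   66   99 4296] [0.5124 0.2198 0.261 ] [508.8 216.6] [47.4 45.3] 36.6
[0.50869382 0.21765594 0.25416746] [-0.83678305 -0.77455739 -3.50399228] 0.013487408464168703 29.937698543071747
shift [-0.1804  0.2645  0.0339] turn 4.327 pose [0.5087 0.2177 0.2542] [ 3.1402 -0.0037  0.6523] 13.5
shift [-0.1838  0.138   0.0337] turn 4.327 pose [0.5087 0.2177 0.2542] [ 3.1402 -0.0037  0.6523] 13.5
shift [-0.2453  0.2036  0.0335] turn 4.327 pose [0.5087 0.2177 0.2542] [ 3.1402 -0.0037  0.6523] 13.5
```

carry_out --steps '[[[0,0,-0.05],0,1],[[-0.03,0.04,-0.075],0.6,1],[[-0.06,0.08,-0.075],1.3,1],[[-0.09,0.125,-0.075],2,1],[[-0.12,0.165,-0.075],2.8,1],[[-0.145,0.205,-0.075],3.6,1],[[-0.165,0.24,-0.075],4.33,1],[[-0.18,0.2645,-0.075],4.33,1],[[-0.18,0.2645,-0.04],4.33,1],[[-0.18,0.2645,-0.04],4.33,1]]'

```text
time: 14.75
tool_pos: [0.5232, -0.1015, 0.2862]
ee_rot: [-3.139, 0.013, -0.104]
wrist_force: [0.0, -0.3, -1.9]
width: 0.0135
finger_force: 29.9
```

```bash
python3 - <<'E'
from h import *
o=robot.get_obs();print(o['wrist_force'],o['width'])
togo(.526,-.102,.139,-.103)
E
```

```text
[ 0.02772748 -0.29636382 -1.89751553] 0.013472896373514355
shift [0.0048 0.0006 0.1472] turn -0.007 pose [ 0.5232 -0.1015  0.2862] [-3.1392  0.0128 -0.1042] 14.75
```

carry_out --steps '[[[0.002,0,0.03],0,1],[[0.002,0,0.06],0,1],[[0.002,0,0.09],0,1],[[0.002,0,0.11],0,1],[[0.002,0,0.125],0,1],[[0.002,0,0.13],0,1],[[0.002,0,0.13],0,1],[[0.002,0,0.13],0,1]]'

```text
time: 15.75
tool_pos: [0.5285, -0.1021, 0.164]
ee_rot: [3.141, -0.002, -0.103]
wrist_force: [0.4, 0.5, -1.5]
width: 0.0135
finger_force: 29.9
```

```bash
python3 - <<'E'
from h import *
w=snap('wrist','w4.png')
o=robot.get_obs();print(o['wrist_force'],o['width'])
togo(.526,-.102,.139,-.103)
E
```

```text
[-0.10542074  0.54096738 -2.64725404] 0.013021282632791604
shift [-0.0025  0.0001  0.025 ] turn -0.002 pose [ 0.5284 -0.1022  0.164 ] [ 3.1411e+00 -2.1000e-03 -1.0340e-01] 15.8
```

View pics/w4.png

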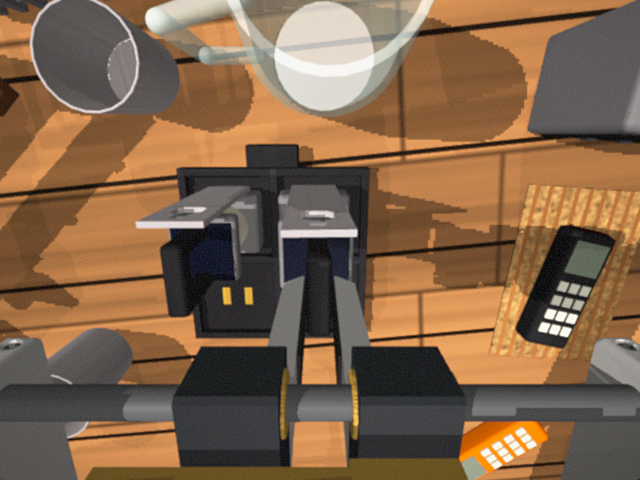

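Lamp 1 is square over the back-right bay and lamp 0 stands in its bay. Lowering.

carry_out --steps '[[[-0.002,0,0.01],0,1],[[-0.002,0,0.018],0,1],[[-0.002,0,0.023],0,1],[[-0.002,0,0.025],0,1],[[-0.002,0,0.0265],0,1],[[-0.002,0,0.0265],0,1],[[-0.002,0,0.0265],0,1]]'

```text
time: 16.68
tool_pos: [0.528, -0.1017, 0.1401]
ee_rot: [3.142, -0.007, -0.103]
wrist_force: [0.2, 2.1, 8.7]
width: 0.0135
finger_force: 30.0
```

carry_out --steps '[[[0,0,0],0,0.5],[[0,0,0],0,0],[[0,0,0],0,0],[[0,0,0],0,0],[[0,0,-0.04],0,0],[[0,0,-0.1],0,0],[[0,0,-0.15],0,0],[[0,0,-0.15],0,0]]'

```text
time: 17.68
tool_pos: [0.5277, -0.1024, 0.2919]
ee_rot: [3.139, -0.01, -0.103]
wrist_force: [-0.0, -0.3, 0.1]
width: 0.0473
finger_force: 0.0
```

```bash
python3 - <<'E'
from h import *
handles(.15,.185)
togo(.515,.323,.250,.6525)
E
```

```text
[305 202  15  50 722] [ 0.5288 -0.0959  0.1639] [527.5 -95.6] [13.7 47.2] 84.0
[218 204  19  49 767] [ 0.5359 -0.0148  0.1634] [535.1 -13.7] [13.6 46.9] 83.3
shift [-0.0558 -0.4216  0.0378] turn -4.331 pose [ 0.5267 -0.1021  0.2885] [ 3.1405 -0.0047 -0.1034] 17.725
```

carry_out --steps '[[[-0.007,-0.05,0],-0.7,0],[[-0.014,-0.105,0],-1.4,0],[[-0.021,-0.16,0],-2.2,0],[[-0.028,-0.215,0],-3,0],[[-0.035,-0.27,0.01],-3.8,0],[[-0.042,-0.32,0.02],-4.33,0],[[-0.05,-0.37,0.03],-4.33,0],[[-0.0555,-0.4215,0.038],-4.33,0],[[-0.0555,-0.4215,0.038],-4.33,0],[[-0.0555,-0.4215,0.038],-4.33,0]]'

```text
time: 18.98
tool_pos: [0.5136, 0.3225, 0.2463]
ee_rot: [3.142, 0.004, 0.653]
wrist_force: [-0.3, 0.1, 0.2]
width: 0.0468
finger_force: 0.0
```

```bash
python3 - <<'E'
from h import *
handles(.165)
togo(.515,.323,.152,.6525)
E
```

```text
[568 116  20  47 490] [0.6946 0.2174 0.1709] [694.4 217. ] [33.1  3.5] 36.4
[162 118  12  47 306] [0.5077 0.4598 0.1711] [507.4 459.8] [33.2  1.9] 38.0
[ 206  212   24   58 1080] [0.467  0.3881 0.1766] [465.1 388.6] [46.  13.7] 37.4
[ 310  212   18   59 1017] [0.5156 0.3245 0.1774] [514.3 323.3] [47.3 13.8] 37.0
shift [ 0.0016 -0.0001  0.0952] turn -0.006 pose [0.514  0.3221 0.2472] [3.1413e+00 2.2000e-03 6.5140e-01] 19.025
```

carry_out --steps '[[[0.001,-0.0005,0.05],0,0],[[0.001,-0.0005,0.085],0,0],[[0.001,-0.0005,0.097],0,0],[[0.001,-0.0005,0.097],0,0.4],[[0.001,-0.0005,0.097],0,0.6],[[0.001,-0.0005,0.097],0,0.8],[[0.001,-0.0005,0.097],0,1],[[0.001,-0.0005,0.097],0,1],[[0.001,-0.0005,0.097],0,1]]'

```text
time: 20.15
tool_pos: [0.5152, 0.3244, 0.1525]
ee_rot: [3.141, -0.002, 0.652]
wrist_force: [0.2, -1.6, 3.5]
width: 0.0135
finger_force: 30.0
```

carry_out --steps '[[[0,0,-0.006],0,1],[[0,0,-0.012],0,1],[[0,0,-0.017],0,1],[[0,0,-0.0215],0,1],[[0,0,-0.0215],0,1],[[0,0,-0.0215],0,1]]'

```text
time: 20.9
tool_pos: [0.5145, 0.3241, 0.1726]
ee_rot: [3.142, 0.0, 0.652]
wrist_force: [0.3, 1.0, -2.9]
width: 0.0136
finger_force: 30.0
```

```bash
python3 - <<'E'
from h import *
handles(.165)
o=robot.get_obs();print(o['tool_pos'],o['wrist_force'],o['width'],o['finger_force'])
E
```

```text
[104 117  23  63 755] [0.5077 0.4597 0.171 ] [507.2 459.6] [33.3  2.5] 37.7
[ 168  241   35   77 1997] [0.4674 0.388  0.1762] [464.9 387.9] [47.2 13.5] 37.2
[ 303  242   32   94 2360] [0.5171 0.3264 0.1953] [513.8 323.3] [47.  15.8] 39.1
[0.51443842 0.32412259 0.17246921] [-0.311242   -0.27260089 -2.43931288] 0.013430277298561185 29.99894678592682
```

carry_out --steps '[[[-0.01,0,0],0,1],[[-0.02,0,0],0,1],[[-0.03,0,0],0,1],[[-0.045,0,0],0,1],[[-0.06,0,0],0,1],[[-0.07,0,-0.04],0,1],[[-0.07,0,-0.1],0,1],[[-0.07,0,-0.15],0,1],[[-0.07,0,-0.15],0,1]]'

```text
time: 22.08
tool_pos: [0.46, 0.2821, 0.3289]
ee_rot: [3.139, -0.012, 0.652]
wrist_force: [0.2, 0.4, -3.2]
width: 0.0134
finger_force: 30.0
```

```bash
python3 - <<'E'
from h import *
o=robot.get_obs();print(o['tool_pos'],o['wrist_force'],o['width'],o['finger_force'])
for b in[(.4425,-.0935),(.4515,-.004)]:
  togo(b[0]-.005,b[1]+.0005,.29,-.103)
E
```

```text
[0.46002966 0.28209983 0.32891047] [ 0.16873962  0.37600715 -3.16571776] 0.013436672300079368 29.998724162578583
shift [-0.246   0.2843  0.0368] turn 4.328 pose [0.46   0.2821 0.3289] [ 3.139  -0.0115  0.6523] 22.075
shift [-0.1846  0.2187  0.0373] turn 4.328 pose [0.46   0.2821 0.3289] [ 3.139  -0.0115  0.6523] 22.075
```

carry_out --steps '[[[-0.035,0.04,0],0.7,1],[[-0.07,0.08,0],1.4,1],[[-0.105,0.12,0],2.1,1],[[-0.14,0.16,0],2.8,1],[[-0.175,0.2,0],3.5,1],[[-0.21,0.242,0],4.33,1],[[-0.246,0.284,0.03],4.33,1],[[-0.246,0.284,0.08],4.33,1],[[-0.246,0.284,0.11],4.33,1],[[-0.246,0.284,0.11],4.33,1]]'

```text
time: 23.32
tool_pos: [0.4328, -0.0925, 0.208]
ee_rot: [-3.139, 0.009, -0.104]
wrist_force: [-0.1, -0.2, -2.4]
width: 0.0134
finger_force: 30.0
```

```bash
python3 - <<'E'
from h import *
o=robot.get_obs();print(o['wrist_force'],o['width'])
togo(.4375,-.093,.1385,-.103)
E
```

```text
[-0.14501711 -0.19274598 -2.40575179] 0.013423324578873061
shift [0.0054 0.0002 0.0694] turn -0.006 pose [ 0.4328 -0.0925  0.208 ] [-3.1393  0.0094 -0.104 ] 23.325
```

carry_out --steps '[[[0.002,0,0.02],0,1],[[0.002,0,0.04],0,1],[[0.002,0,0.055],0,1],[[0.002,0,0.062],0,1],[[0.002,0,0.062],0,1],[[0.002,0,0.062],0,1]]'

```text
time: 24.08
tool_pos: [0.4385, -0.0937, 0.1517]
ee_rot: [3.141, -0.002, -0.103]
wrist_force: [0.4, -0.2, -2.7]
width: 0.0133
finger_force: 30.0
```

```bash
python3 - <<'E'
from h import *
o=robot.get_obs();print(o['wrist_force'],o['width'])
togo(.4375,-.093,.1385,-.103)
E
```

```text
[ 0.42003181 -0.21688637 -2.73872457] 0.01334429717839666
shift [-0.001  -0.0006  0.0132] turn -0.002 pose [ 0.4385 -0.0937  0.1517] [ 3.1411e+00 -1.7000e-03 -1.0330e-01] 24.075
```

carry_out --steps '[[[-0.001,0,0.006],0,1],[[-0.001,0,0.01],0,1],[[-0.001,0,0.012],0,1],[[-0.001,0,0.0135],0,1],[[-0.001,0,0.0135],0,1]]'

```text
time: 24.7
tool_pos: [0.4386, -0.0944, 0.1399]
ee_rot: [3.14, -0.006, -0.104]
wrist_force: [0.8, -0.9, 5.9]
width: 0.0136
finger_force: 30.0
```

carry_out --steps '[[[0,0,0],0,0.5],[[0,0,0],0,0],[[0,0,0],0,0],[[0,0,0],0,0],[[0,0,-0.04],0,0],[[0,0,-0.1],0,0],[[0,0,-0.15],0,0],[[0,0,-0.15],0,0]]'

```text
time: 25.7
tool_pos: [0.4388, -0.094, 0.2923]
ee_rot: [3.139, -0.01, -0.103]
wrist_force: [-0.6, -0.5, -0.9]
width: 0.0472
finger_force: 0.0
```

```bash
python3 - <<'E'
from h import *
handles(.15,.185)
togo(.465,.3880,.250,.6525)
E
```

```text
[303 103  16  56 871] [ 0.5269 -0.0958  0.1643] [526.6 -95.6] [13.7 47. ] 83.8
[209 104  21  56 946] [ 0.5346 -0.0148  0.1636] [534.3 -13.6] [13.7 47.2] 83.9
[313 202  15  49 690] [ 0.4396 -0.0952  0.1639] [438.  -95.1] [13.7 46.1] 83.8
shift [-0.0228 -0.4819  0.0386] turn -4.33 pose [ 0.4378 -0.0936  0.2892] [ 3.1406 -0.0043 -0.1033] 25.75
```

carry_out --steps '[[[-0.002,-0.05,0],-0.7,0],[[-0.005,-0.105,0],-1.4,0],[[-0.008,-0.16,0],-2.2,0],[[-0.011,-0.215,0],-3,0],[[-0.014,-0.27,0],-3.8,0],[[-0.017,-0.33,0],-4.33,0],[[-0.02,-0.39,0.02],-4.33,0],[[-0.022,-0.45,0.035],-4.33,0],[[-0.0225,-0.482,0.038],-4.33,0],[[-0.0225,-0.482,0.038],-4.33,0]]'

```text
time: 27.0
tool_pos: [0.4627, 0.3896, 0.2447]
ee_rot: [-3.141, 0.007, 0.656]
wrist_force: [-0.3, 0.1, 1.2]
width: 0.0473
finger_force: 0.0
```

```bash
python3 - <<'E'
from h import *
handles(.165)
togo(.465,.388,.152,.6525)
E
```

```text
[313 212  18  59 976] [0.4662 0.3898 0.1774] [464.8 388.5] [46.2 13.4] 37.5
shift [0.0017 0.0013 0.0942] turn 0.008 pose [0.4633 0.3883 0.2462] [3.1413 0.0056 0.6538] 27.05
```

carry_out --steps '[[[0.001,0,0.03],0,0],[[0.001,0,0.06],0,0],[[0.001,0,0.085],0,0],[[0.001,0,0.0965],0,0],[[0.001,0,0.0965],0,0],[[0.001,0,0.0965],0,0]]'

```text
time: 27.8
tool_pos: [0.4658, 0.389, 0.1543]
ee_rot: [3.141, -0.002, 0.652]
wrist_force: [0.0, 1.0, -0.4]
width: 0.0473
finger_force: 0.0
```

```bash
python3 - <<'E'
from h import *
handles(.165)
togo(.4647,.3886,.152,.6525)
E
```

```text
[253 117   9  69 307] [0.5074 0.4596 0.1719] [507.  459.4] [33.4  1.5] 36.1
[ 305  251   26   84 1996] [0.4666 0.3902 0.1773] [464.2 388.6] [47.1 13.8] 37.5
[361 279  13  58 365] [0.482  0.3718 0.1943] [480.7 370.7] [15.6  1.6] 34.2
[264 280  13  57 345] [0.4535 0.4096 0.1949] [452.1 408.8] [15.4  1.7] 39.6
shift [-0.0012 -0.0002  0.0025] turn -0.002 pose [0.4658 0.3892 0.1545] [ 3.1413e+00 -2.9000e-03  6.5210e-01] 27.85
```

carry_out --steps '[[[0,0,0.001],0,0.4],[[0,0,0.001],0,0.6],[[0,0,0.001],0,0.8],[[0,0,0.001],0,1],[[0,0,0.001],0,1],[[0,0,0.001],0,1]]'

```text
time: 28.6
tool_pos: [0.465, 0.3889, 0.1517]
ee_rot: [3.142, 0.0, 0.652]
wrist_force: [-0.3, 0.1, 0.6]
width: 0.0132
finger_force: 30.0
```

carry_out --steps '[[[0,0,-0.006],0,1],[[0,0,-0.012],0,1],[[0,0,-0.017],0,1],[[0,0,-0.0215],0,1],[[0,0,-0.0215],0,1],[[0,0,-0.0215],0,1]]'

```text
time: 29.35
tool_pos: [0.465, 0.3889, 0.1731]
ee_rot: [3.142, 0.0, 0.652]
wrist_force: [-0.3, 0.3, -2.9]
width: 0.0131
finger_force: 30.0
```

```bash
python3 - <<'E'
from h import *
handles(.165)
o=robot.get_obs();print(o['tool_pos'],o['wrist_force'],o['width'],o['finger_force'])
E
```

```text
[260 117   7  63 243] [0.5076 0.4598 0.1721] [507.3 459.7] [32.6  1.6] 36.1
[ 303  241   32   96 2393] [0.4679 0.3913 0.1966] [464.3 389. ] [46.8 16. ] 34.6
[0.46492996 0.38884149 0.17292272] [ 0.05399007  0.06510778 -3.03262507] 0.013622014660590868 29.9982288479805
```

carry_out --steps '[[[-0.01,0,0],0,1],[[-0.02,0,0],0,1],[[-0.03,0,0],0,1],[[-0.045,0,0],0,1],[[-0.06,0,0],0,1],[[-0.07,0,-0.04],0,1],[[-0.07,0,-0.1],0,1],[[-0.07,0,-0.15],0,1],[[-0.07,0,-0.15],0,1],[[-0.07,0,-0.15],0,1]]'

```text
time: 30.65
tool_pos: [0.4087, 0.346, 0.3219]
ee_rot: [-3.142, 0.002, 0.652]
wrist_force: [-0.7, -1.0, -3.3]
width: 0.0135
finger_force: 30.0
```

```bash
python3 - <<'E'
from h import *
o=robot.get_obs();print(o['tool_pos'],o['wrist_force'],o['width'],o['finger_force'])
togo(.4465,-.0035,.29,-.103)
E
```

```text
[0.40874032 0.3459723  0.32186693] [-0.71641242 -0.9769298  -3.32608317] 0.013468386066725855 29.998153746128082
shift [-0.1821  0.3006  0.0323] turn 4.328 pose [0.4087 0.346  0.3219] [-3.1416e+00  2.2000e-03  6.5240e-01] 30.65
```

carry_out --steps '[[[-0.03,0.05,0],0.7,1],[[-0.06,0.1,0],1.4,1],[[-0.09,0.15,0],2.1,1],[[-0.12,0.2,0],2.8,1],[[-0.145,0.24,0],3.5,1],[[-0.17,0.28,0],4.33,1],[[-0.182,0.3,0.02],4.33,1],[[-0.182,0.3,0.06],4.33,1],[[-0.182,0.3,0.11],4.33,1],[[-0.182,0.3,0.11],4.33,1]]'

```text
time: 31.9
tool_pos: [0.4406, -0.0017, 0.2041]
ee_rot: [-3.141, 0.02, -0.104]
wrist_force: [-2.0, 0.1, -2.5]
width: 0.0136
finger_force: 29.9
```

carry_out --steps '[[[0,0,0.02],0,1],[[0,0,0.04],0,1],[[0,0,0.055],0,1],[[0,0,0.058],0,1],[[0,0,0.058],0,1],[[0,0,0.058],0,1]]'

```text
time: 32.65
tool_pos: [0.4476, -0.0025, 0.1563]
ee_rot: [3.141, -0.002, -0.103]
wrist_force: [-1.0, 0.0, -2.6]
width: 0.0138
finger_force: 29.9
```

```bash
python3 - <<'E'
from h import *
snap('wrist','w5.png')
o=robot.get_obs();print(o['wrist_force'],o['width'])
togo(.4465,-.0035,.1385,-.103)
E
```

```text
[ 0.05550179 -0.19849131 -3.25413482] 0.013274359517162387
shift [-0.001   0.0011  0.0178] turn -0.002 pose [ 0.4475 -0.0025  0.1563] [ 3.1415e+00 -1.9000e-03 -1.0330e-01] 32.7
```

View pics/w5.png

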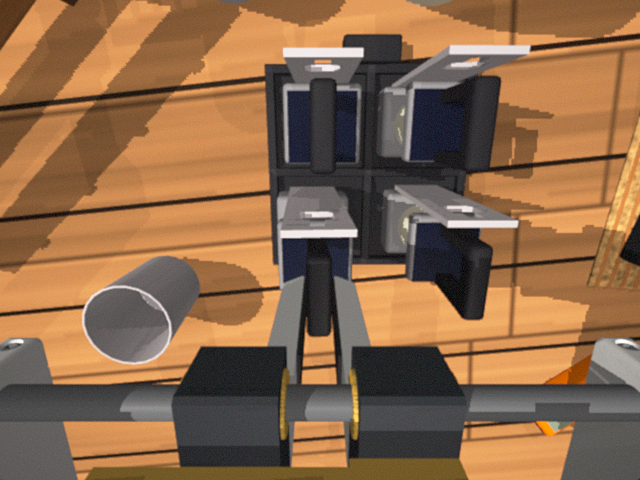

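The three lamps stand in their bays, lamp 1 slightly left of its middle. Lamp 3 is over the last bay, so I'll lower it.

carry_out --steps '[[[-0.001,0.001,0.008],0,1],[[-0.001,0.001,0.013],0,1],[[-0.001,0.001,0.016],0,1],[[-0.001,0.001,0.018],0,1],[[-0.001,0.001,0.018],0,1],[[-0.001,0.001,0.018],0,1]]'

```text
time: 33.45
tool_pos: [0.447, -0.0031, 0.1396]
ee_rot: [-3.141, -0.004, -0.103]
wrist_force: [-0.5, 0.8, 5.9]
width: 0.0134
finger_force: 29.9
```

carry_out --steps '[[[0,0,0],0,0.5],[[0,0,0],0,0],[[0,0,0],0,0],[[0,0,0],0,0],[[0,0,-0.04],0,-0.2],[[0,0,-0.1],0,-0.5],[[0,0,-0.15],0,-0.5],[[0,0,-0.18],0,-0.5],[[0,0,-0.18],0,-0.5]]'

```text
time: 34.58
tool_pos: [0.4469, -0.0035, 0.3198]
ee_rot: [3.141, -0.006, -0.103]
wrist_force: [1.0, -0.9, 0.0]
width: 0.0704
finger_force: 0.0
```

```bash
python3 - <<'E'
from h import *
handles(.15,.185)
togo(.40,-.345,.26,-.33)
E
```

```text
[396 103  19  52 825] [ 0.5273 -0.0945  0.1636] [526.9 -95.5] [14.5 47.1] 83.8
[313 105  14  52 709] [ 0.5341 -0.013   0.1644] [533.7 -13.1] [12.8 47.2] 83.7
[305 197  14  46 580] [0.4481 0.0037 0.1641] [446.6   4.4] [13.4 46.6] 84.0
[399 196  17  45 657] [ 0.4394 -0.0936  0.1634] [438.1 -94.8] [14.4 45.6] 84.3
shift [-0.0107  0.3446  0.0574] turn 1.298 pose [ 0.4461 -0.0034  0.3174] [ 3.1414e+00 -1.2000e-03 -1.0340e-01] 34.625
```

All four stand down at equal height. On to the handset.

carry_out --steps '[[[0,0.05,0],0.3,-0.3],[[-0.01,0.1,0],0.6,-0.3],[[-0.02,0.15,0],0.9,-0.3],[[-0.03,0.2,0.01],1.3,-0.3],[[-0.04,0.25,0.03],1.3,-0.3],[[-0.045,0.3,0.05],1.3,-0.3],[[-0.05,0.34,0.06],1.3,-0.3],[[-0.05,0.34,0.06],1.3,-0.3],[[-0.05,0.34,0.06],1.3,-0.3]]'

```text
time: 35.75
tool_pos: [0.3607, -0.3354, 0.2557]
ee_rot: [-3.14, 0.002, -0.33]
wrist_force: [-0.6, 0.6, -0.3]
width: 0.061
finger_force: 0.0
```

```bash
python3 - <<'E'
from h import *
snap('wrist','w6.png')
togo(.43,-.352,.2,-.33)
E
```

```text
shift [ 0.0707 -0.0064  0.0565] turn 0.004 pose [ 0.3611 -0.3353  0.2565] [-3.1405e+00  1.1000e-03 -3.2930e-01] 35.8
```

View pics/w6.png

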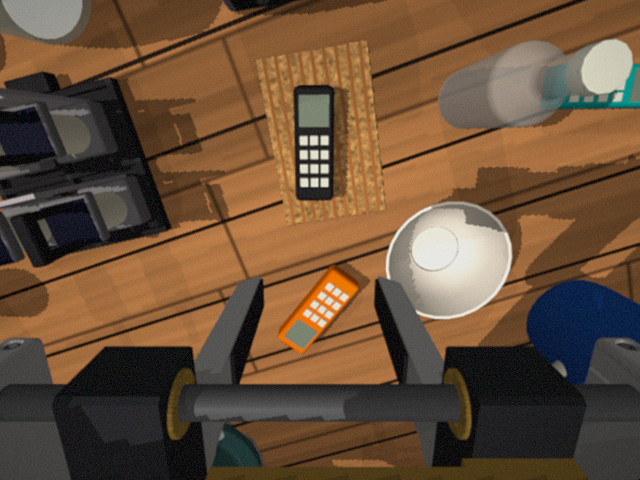

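The black handset lies at (314,143), display away from the robot. The mat corners are (257,60), (366,41), (385,212) and (288,223).

```bash
cat >> h.py <<'E'
def handset(box):
    w=np.load('/tmp/wrist.npz');X=cloud(w);m=np.zeros((480,640),bool);u0,v0,u1,v1=box;m[v0:v1,u0:u1]=1
    m&=(X[...,2]>.022)&(X[...,2]<.045);p=X[m];r=cv2.minAreaRect((p[:,:2]*1e3).astype(np.float32));print(len(p),p.mean(0).round(4),r)
E
python3 - <<'E'
from h import *
np.set_printoptions(precision=4,suppress=True)
handset((280,70,350,215))
w=np.load('/tmp/wrist.npz')
c=[ray(w,*q,.031)[:2] for q in[(295,87),(334,86),(332,199),(295,199)]];print(c,np.mean(c,0))
d=(c[0]+c[1]-c[2]-c[3]);print(np.arctan2(d[1],d[0]))
c=[ray(w,*q,.003)[:2] for q in[(257,60),(366,41),(385,212),(288,223)]];print(c,np.mean(c,0))
E
```

```text
4510 [ 0.4324 -0.3526  0.0307] ((429.7016296386719, -351.57623291015625), (46.071197509765625, 130.5378875732422), 71.22840118408203)
[array([ 0.4951, -0.3528]), array([ 0.482 , -0.3939]), array([ 0.3629, -0.352 ]), array([ 0.3775, -0.3097])] [ 0.4294 -0.3521]
-0.3445680507944292
[array([ 0.5402, -0.3205]), array([ 0.5179, -0.4453]), array([ 0.3191, -0.4112]), array([ 0.3463, -0.2865])] [ 0.4309 -0.3659]
```

carry_out --steps '[[[0.02,-0.002,0.04],0,-0.6],[[0.04,-0.004,0.08],0,-0.6],[[0.06,-0.006,0.12],0,-0.6],[[0.07,-0.0065,0.16],0,-0.6],[[0.07,-0.0065,0.18],0,-0.6],[[0.07,-0.0065,0.18],0,-0.6],[[0.07,-0.0065,0.18],0,-0.6]]'

```text
time: 36.67
tool_pos: [0.4303, -0.3528, 0.079]
ee_rot: [3.14, -0.003, -0.329]
wrist_force: [1.2, 0.0, 0.3]
width: 0.0747
finger_force: 0.0
```

```bash
python3 - <<'E'
from h import *
snap('wrist','w7.png')
o=robot.get_obs();print(o['width'])
togo(.4297,-.3516,.008,-.328)
handset((280,190,362,380))
E
```

```text
0.07488266218626233
shift [-0.0015 -0.0014  0.0714] turn -0.008 pose [ 0.4304 -0.3532  0.0794] [ 3.14   -0.0033 -0.3295] 36.725
8428 [ 0.4255 -0.3503  0.0308] ((421.6553955078125, -348.9943542480469), (46.1033935546875, 112.06981658935547), 71.12664031982422)
```

View pics/w7.png

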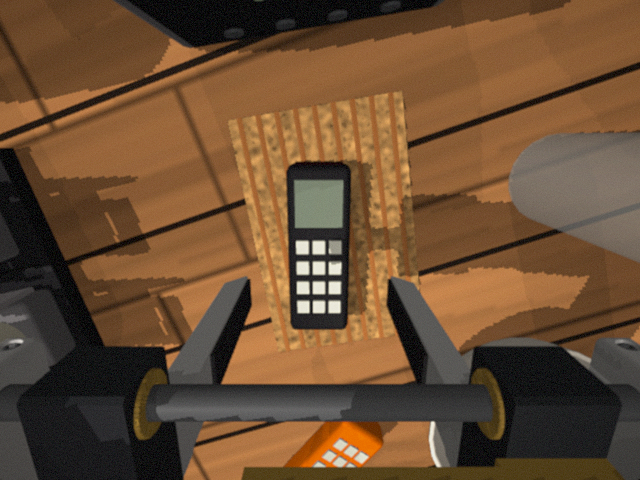

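The handset (319,245) lies square and centred between the fingers. Down and close.

carry_out --steps '[[[-0.001,-0.001,0.03],0,-0.6],[[-0.001,-0.001,0.055],0,-0.6],[[-0.001,-0.001,0.066],0,-0.6],[[-0.001,-0.001,0.07],0,-0.6],[[-0.001,-0.001,0.07],0,-0.2],[[-0.001,-0.001,0.07],0,0.2],[[-0.001,-0.001,0.07],0,0.6],[[-0.001,-0.001,0.07],0,1],[[-0.001,-0.001,0.07],0,1]]'

```text
time: 37.85
tool_pos: [0.4291, -0.352, 0.008]
ee_rot: [3.141, -0.001, -0.33]
wrist_force: [-0.3, -0.6, 2.2]
width: 0.0447
finger_force: 30.0
```

carry_out --steps '[[[0,0,-0.03],0,1],[[0,0,-0.06],0,1],[[0,0,-0.09],0,1],[[0,0,-0.116],0,1],[[0,0,-0.116],0,1],[[0,0,-0.116],0,1]]'

```text
time: 38.6
tool_pos: [0.4281, -0.3509, 0.1216]
ee_rot: [-3.14, 0.002, -0.33]
wrist_force: [-0.1, 0.0, -1.5]
width: 0.0452
finger_force: 30.0
```

```bash
python3 - <<'E'
from h import *
o=robot.get_obs();print(o['width'],o['wrist_force'],o['finger_force'])
togo(.383,-.3645,.124,-.165)
E
```

```text
0.04516826471361888 [-5.11375618e-02  5.36482597e-04 -1.50074253e+00] 29.99916136264801
shift [-0.0382  0.0274 -0.0023] turn -0.947 pose [ 0.4281 -0.3509  0.1216] [-3.1405e+00  2.4000e-03 -3.3020e-01] 38.6
```

carry_out --steps '[[[-0.02,0.01,0],-0.4,1],[[-0.038,0.02,0],-0.8,1],[[-0.038,0.027,0],-0.95,1],[[-0.038,0.027,0],-0.95,1],[[-0.038,0.027,0],-0.95,1],[[-0.038,0.027,0],-0.95,1]]'

```text
time: 39.35
tool_pos: [0.3841, -0.3644, 0.1227]
ee_rot: [-3.141, 0.001, -0.164]
wrist_force: [-0.7, -0.3, -1.5]
width: 0.0449
finger_force: 30.0
```

```bash
python3 - <<'E'
from h import *
snap('wrist','w8.png')
o=robot.get_obs();print(o['width'],o['wrist_force'],o['tool_pos'],o['ee_rot'])
E
```

```text
0.04511907115208277 [ 0.67397711  0.11611618 -1.07636148] [ 0.38416245 -0.36449752  0.12293934] [-3.14118897e+00  3.96449095e-04 -1.64109218e-01]
```

View pics/w8.png

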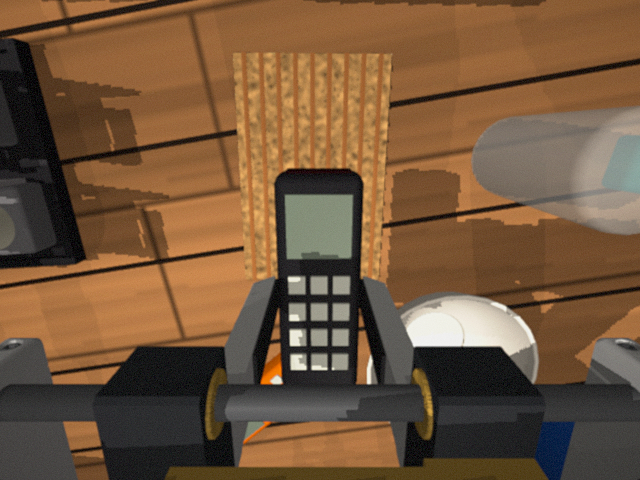

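The handset is held straight, with its axis along the view at u≈319. I'll check its tilt and heading against the dome.

```bash
python3 - <<'E'
from h import *
w=np.load('/tmp/wrist.npz');X=cloud(w)
for v in(180,200,230,265,320,360):print(v,np.median(X[v-1:v+2,300:340].reshape(-1,3),0).round(4))
m=np.zeros((480,640),bool);m[165:275,260:380]=1;m&=(X[...,2]>.12)&(X[...,2]<.17)
p=X[m];c=p[:,:2].mean(0);u=np.linalg.svd(p[:,:2]-c)[2][0];print(c,np.arctan(u[1]/u[0]))
A=np.c_[p,np.ones(len(p))]; k=np.linalg.lstsq(A[:,[0,1,3]],p[:,2],rcond=None)[0];print(k)
t=np.arctan2(-.400-c[1],.596-c[0]);print('to dome',t)
E
```

```text
180 [ 0.4453 -0.3746  0.1443]
200 [ 0.4356 -0.373   0.1459]
230 [ 0.4202 -0.3705  0.146 ]
265 [ 0.401  -0.3675  0.1454]
320 [ 0.369  -0.3619  0.146 ]
360 [ 0.3435 -0.3581  0.1468]
[ 0.42423941 -0.37053719] -0.16595583580141562
[-0.05248597  0.01398431  0.17226571]
to dome -0.16988088487374242
```

carry_out --steps '[[[0,0,0],0,1],[[0,0,0],0,1],[[0,0,0],0,1],[[0,0,0],0,1],[[0,0,0],0,1],[[0,0,0],0,1],[[0,0,0],0,1],[[0,0,0],0,1],[[0,0,0],0,1],[[0,0,0],0,1]]'

```text
time: 40.65
tool_pos: [0.384, -0.3649, 0.1233]
ee_rot: [3.142, -0.0, -0.164]
wrist_force: [0.2, 0.1, -0.9]
width: 0.0446
finger_force: 30.0
```

carry_out --steps '[[[0,0,0],0,1],[[0,0,0],0,1],[[0,0,0],0,1],[[0,0,0],0,1],[[0,0,0],0,1],[[0,0,0],0,1],[[0,0,0],0,1],[[0,0,0],0,1],[[0,0,0],0,1],[[0,0,0],0,1]]'

```text
time: 41.9
tool_pos: [0.384, -0.3648, 0.1233]
ee_rot: [3.142, -0.0, -0.164]
wrist_force: [1.2, 0.6, -1.3]
width: 0.045
finger_force: 30.0
```

```bash
python3 - <<'E'
from h import *
np.set_printoptions(precision=4,suppress=True)
a=snap('top','top1.png');b=snap('scene');snap('wrist')
im=a['image'][150:290,250:450,::-1];cv2.imwrite('pics/c3.png',cv2.resize(im,None,fx=4,fy=4,interpolation=cv2.INTER_CUBIC))
X=cloud(b)
hsv=cv2.cvtColor(b['image'],cv2.COLOR_RGB2HSV)
m=np.zeros((480,640),bool);m[312:335,262:288]=1;m&=(b['image'].max(-1)<80)&(X[...,2]>.122);p=X[m];print('dome scene',len(p),p.mean(0),p.min(0),p.max(0))
w=np.load('/tmp/wrist.npz');X=cloud(w);m=np.zeros((480,640),bool);m[165:275,260:380]=1;m&=(X[...,2]>.12)&(X[...,2]<.17);p=X[m];print(p.mean(0))
print(robot.get_obs()['width'])
togo(.431,-.362,.030,-.164)
E
```

```text
dome scene 167 [ 0.6151 -0.4087  0.1457] [ 0.5872 -0.8894  0.123 ] [ 1.3089 -0.3848  1.2905]
[ 0.4241 -0.371   0.1454]
0.0446191843486858
shift [ 0.0459 -0.0105  0.0933] turn -0.003 pose [ 0.384  -0.3649  0.1233] [ 3.1415 -0.0001 -0.1645] 42.05
```

View pics/c3.png

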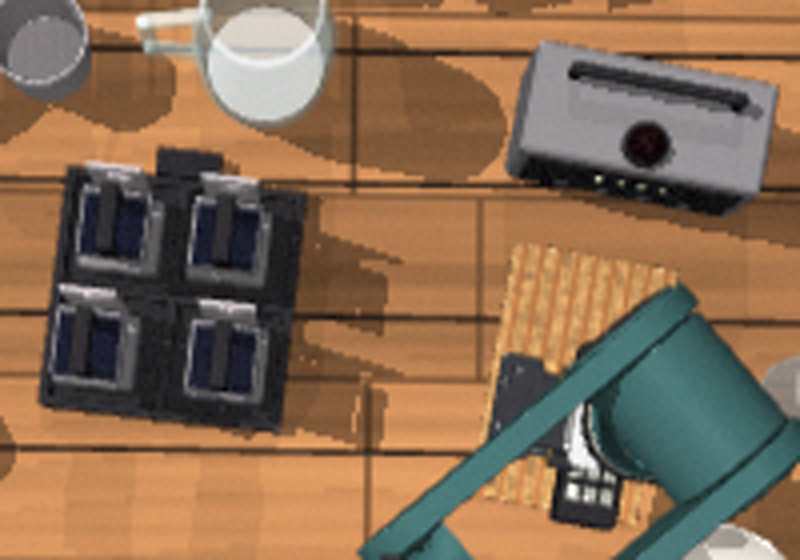

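All four lamps stand in their bays. Handset goes back onto the mat.

carry_out --steps '[[[0.02,-0.005,0],0,1],[[0.046,-0.0105,0.03],0,1],[[0.046,-0.0105,0.06],0,1],[[0.046,-0.0105,0.085],0,1],[[0.046,-0.0105,0.1],0,1],[[0.046,-0.0105,0.108],0,1],[[0.046,-0.0105,0.112],0,1],[[0.046,-0.0105,0.114],0,1],[[0.046,-0.0105,0.114],0,1]]'

```text
time: 43.18
tool_pos: [0.4314, -0.3624, 0.01]
ee_rot: [3.141, -0.001, -0.165]
wrist_force: [0.5, -0.6, -1.2]
width: 0.0452
finger_force: 30.0
```

carry_out --steps '[[[0,0,0.001],0,1],[[0,0,0.0015],0,1],[[0,0,0.0015],0,0.3],[[0,0,0.0015],0,-0.5],[[0,0,0.0015],0,-0.6],[[0,0,0.0015],0,-0.6],[[0,0,-0.04],0,-0.6],[[0,0,-0.1],0,-0.6],[[-0.05,0,-0.16],0,-0.6],[[-0.07,0,-0.2],0,-0.6]]'

```text
time: 44.42
tool_pos: [0.361, -0.3501, 0.2108]
ee_rot: [3.141, 0.0, -0.164]
wrist_force: [1.0, 0.0, -0.2]
width: 0.0752
finger_force: 0.0
```

carry_out --steps '[[[0,0,0],0,-0.6],[[0,0,0],0,-0.6],[[0,0,0],0,-0.6],[[0,0,0],0,-0.6]]'

```text
time: 44.92
tool_pos: [0.362, -0.3499, 0.2072]
ee_rot: [-3.139, 0.003, -0.164]
wrist_force: [-0.4, 0.3, 0.6]
width: 0.0749
finger_force: 0.0
```

```bash
python3 - <<'E'
from h import *
snap('wrist','w9.png');print(robot.get_obs()['tool_pos'])
handset((270,60,370,250))
E
```

```text
[ 0.36202996 -0.35005749  0.2075829 ]
5512 [ 0.4563 -0.3671  0.0309] ((453.5809326171875, -366.6804504394531), (46.065738677978516, 118.25473022460938), 80.54701232910156)
```

View pics/w9.png

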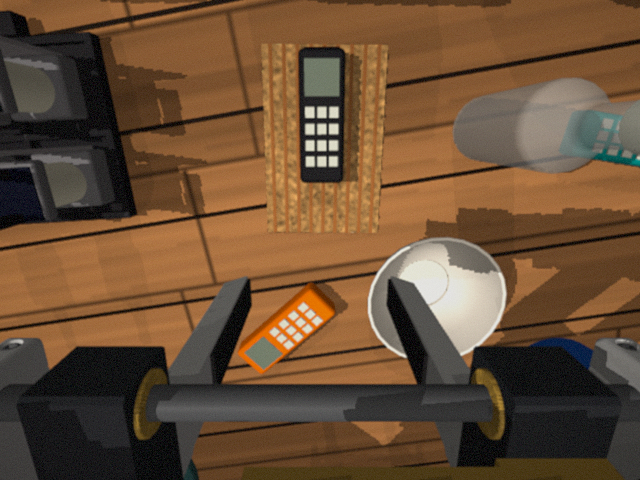

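The handset lies flat on the mat, at about (322,115) between mat edges v 44–232. It has shifted some 3 cm forward, which is within limits. I'll do a final measurement and hand in.

```bash
python3 - <<'E'
from h import *
snap('wrist');handset((270,35,370,250))
o=robot.get_obs();print(o['time'],o['wrist_force'],o['qvel'].round(3))
w=np.load('/tmp/wrist.npz');print(np.mean([ray(w,*q,.003)[:2] for q in[(261,44),(388,44),(379,233),(266,233)]],0))
print(robot.close_job())
E
```

```text
6085 [ 0.4622 -0.3681  0.0308] ((459.6048583984375, -367.6868896484375), (46.078643798828125, 130.38858032226562), 80.6147232055664)
45.025 [0.0354456  0.65156965 0.4023961 ] [-0.004 -0.007 -0.007 -0.    -0.    -0.001]
[ 0.4313126  -0.36588589]
the job is handed in; nothing more can be done
None
```

I handed the job in at 45 s of robot time, with all four lamps flat in their bays, the handset held at the receiver for about 2.5 s and back on its mat 28 mm from the middle, and the jug and cups not touched; hand-in returned no verdict.

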